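# Hang up the headset and refit the base station's push knob

### The arm

A 7-joint arm with a two-finger parallel gripper is mounted at the origin on a cart in front of the work surface, level with it; the furniture and walls round the work are solid. World frame = base frame: x ahead of the robot, y to its left, z up, the work surface at z = 0. Lengths are in m, angles in rad, forces in N, time in s.
With the tool pointing down it reaches from about 0.425 to 0.875 m from the base axis. Payload 4.7 kg.
Tool frame: the origin (TCP) lies between the finger pads; the fingertips stand 22 mm ahead of it and the grasp point (between the pads) lies 3 mm ahead of it; z points along the fingers, y is the line along which they close (so a half turn about z gives the same grasp; the last joint's range is limited). The gripper opens to 87 mm and grips with 3 to 60 N. Pads are 19 mm wide; open, the fingers measure 117 mm over their backs; the gripper's body (75 mm by 190 mm) begins 51 mm behind the grasp point.
Start: joints at [1.202, 0.321, -0.07, 1.45, 0.023, 1.371, -0.057], TCP at [0.243, -0.603, 0.245] pointing down, gripper open.
Joint ranges: [-2.86, 2.86], [-0.3, 2.09], [-1.38, 1.24], [0.06, 2.45], [-1.56, 4.7], [0.09, 2.05], [-2.69, 2.69]. Speed limits (rad/s): [2.57, 2.57, 3.14, 3.14, 3.14, 3.14, 3.14].

### API

Orientations are given as a rotation vector (axis times angle).
In Python, from bench import ctrl gives the robot as it stands. The module is installed in compiled form; this text tells all that it offers.
- The arm moves only by the tool send_rows, never from a script. Its argument "motion" is a list of rows, each an object with "claw": the opening, from -1 (shut) to 1 (fully open); "slide": the shift along the tool's x, y, z in mm, a list of three; "delta_rot": the turn, a rotation vector about the tool's x, y, z in rad, a list of three. In form: [{"claw": claw, "slide": [x, y, z], "delta_rot": [ax, ay, az]}, ...]. A call has 1 to 5 rows; each row is the pose to reach, as a shift and turn from the pose commanded when the call began, along the tool's axes at that moment; what a row does not reach only later rows make up. A row lasts 1/10 s, in which the tool goes at most 50 mm and 8.59 degrees, less where a joint would pass 70% of its speed; a pose out of reach is approached as far as the arm can. A call with a gripper value outside its range is refused whole. The fingers move at their own pace and stop on an object; "grip_force" is the grip in N (left out, the last holds). Time passes only in rows, so rows that repeat a pose let the fingers close. It gives the time, the measured TCP pose, the force, the opening and the grip force at its end, in the units of the state.
- ctrl.get_state(): the state, without advancing time (a new reading comes with each control period).
- ctrl.get_image(name): name is "scene" or "side" or "wrist"; returns a dict with "color" (480x640x3 uint8, blue, green, red), "fx", "fy", "cx", "cy" (pixels), "pose" (4x4, takes a point from camera to world coordinates). Camera axes: x right, y down, z forward; pixel columns grow to the right and rows downward; lengths in m; the calibration is good to about 2 mm. A picture is of the moment at which its call begins. There is no depth.
- ctrl.close_job(): hands the job in; it is judged then, once.
The state is a dict: "time": time; "joint_positions": joint angles; "qd": joint speeds; "joint_torque": joint torques, N m; "position": TCP position; "tool_rot": TCP orientation; "ft_force": force on the tool from outside, world axes, zero at the start; "torque": the same for the moment, N m; "grip_width": opening from 0.0 (shut) to 1.0 (fully open); "grip_force": force on a finger pad.
Only numpy, scipy, OpenCV 4.12 (cv2) and the standard library are available. Lean on these libraries where they do the work, as an engineer would, in place of code of your own. Each camera call takes 0.05 s, during which the arm holds its last target. There are 200 camera calls.

### The job

The headset was left standing astride its base station and covers the station's bare dial shaft. Hang the headset by its headband over the bar of the hanger and let go of it, then pick up the orange-and-grey knob, turn it so that its pointer matches the flat of the shaft, push it fully onto the shaft, and press knob and shaft all the way in, as for the long press that starts pairing. Finish while still holding the knob pressed in with the fingers on it: do not let go of it at the end. On the way, keep clear of the monitor and do not push the mug, power brick or external drive around.

Things in the scene. Friction and masses are not known exactly. Their poses are not given: they have to be found in the camera images.
- station: Base station, a fixed black box 130 (x) x 100 (y) x 47 mm high with an aluminium top plate. Origin: centre of its underside, on the desk. In the middle of its top lies a flat grey turning collar (56 mm diameter, upper face 50.5 mm over the desk) with a white line on it; the steel D-shaft stands up from its centre.
- shaft_tip (a point): Centre of the top of the steel D-shaft: upright, 12 mm diameter, one flat 2.5 mm from its axis, 17 mm proud of the collar, top 67.5 mm over the desk, top 2 mm tapered. z up; x points from the axis out through the flat, as does the white line on the collar. Shaft and collar turn together, stiffly (about 0.08 N m); the shaft springs down when pressed.
- plunger (a joint): How far the D-shaft is pressed down into the station, m: 0 = up, 0.004 = fully in. The spring needs about 4 N to start and 8 N at full depth; it comes back up when let go.
- knob: Loose knob, 45 g: round grey skirt, 44 mm diameter, z 0-17 mm; on it an orange bar grip 42 (x) x 15 (y) mm, z 17-36 mm. Stands bar up. Origin: underside centre; x along the bar to the end with the white pointer line. D-bore below: 12 mm deep, 14 mm diameter, flat at x = +3.5 mm. Fits when its x matches the shaft's (play 0.2 rad); fully on, origin 12 mm below shaft tip, 5 mm above collar.
- headset: Rigid wireless headset, white and grey, 0.24 kg, standing on its two ear cups. Origin: on the ground midway between the cups; z up through the top of the headband, y from cup to cup. 206 mm wide (154 mm between the cups), 177 mm high; each cup 60 (x) x 26 (y) x 72 mm high. The headband is an arch in the y-z plane, 26 mm wide along x, with a 44 mm long thicker pad at its top.
- headband_top (a point): Middle of the flat upper face of the pad at the top of the headband's arch, 176.5 mm above the headset's origin. Pad and band are there 26 mm wide along x (grasp them across this width) and together 20.5 mm thick: the underside, which comes to lie on the bar, is 20.5 mm below this point. Axes as the headset's.
- hanger: Fixed headset hanger: dark wooden foot 145 (x) x 110 (y) x 10 mm, from x = -45 to +100 mm, a round post at x = +75 mm, and from the post's top a level steel bar, 16 mm diameter, along the hanger's -x to a short upturned end at x = -76 mm (12 mm higher than the bar). Origin: on the desk, under the middle of the bar.
- bar_mid (a point): Middle of the bar, on its top side, 190 mm over the desk. x along the bar (toward the post), z up. The headset hangs here with its headband across the bar, a cup on either side, the cups then about 34 mm over the desk; on the way there the cups must pass above or around the bar (its x along the bar's x, either way round).
- mug: Blue mug 92 mm in diameter, 95 mm high, a bystander; origin at the centre of its underside.
- power_brick: Black power brick lying flat, 110 x 44 x 30 mm, a bystander; origin at the centre of its underside.
- ext_drive: Dark grey external drive lying flat, 115 x 78 x 14 mm, a bystander; origin at the centre of its underside.
- screen_corner (a point): Near lower corner of the big fixed monitor's panel, which stands between the hanger's and the station's side and must be passed on the robot's side: from this point the panel (40 mm thick, 0.79 m long, from 0.11 to 0.48 m over the desk) runs away from the robot and to its left, along the level world direction (0.53, 0.85).
There are look-alikes about, which are no part of the job. Several things look just like the knob: the one meant starts farthest to the robot's right.

How it is judged:
On the way, in this order (a step that is already met when the one before it is completed fails the run):
1. the headset hangs by its headband on the hanger's bar, let go (contact force between headset and hanger above 0.5 N and height (world z) of headset above 0.02 m and angle between headset's own z axis and vertical below 0.35 rad and horizontal distance between headband_top and bar_mid below 0.06 m and contact force between the fingers and headset below 0.1 N), for 0.2 s.
2. the knob is fully on the D-shaft, its pointer on the side of the flat (z of knob in the frame of shaft_tip below -0.0095 m and horizontal distance between knob and shaft_tip below 0.004 m and angle between the x axis of knob and the x axis of shaft_tip, either way round below 0.35 rad), for 0.1 s.
At the end, for the whole second after the job is handed in: Knob gripped, 9.5+ mm down the D-shaft, within 4 mm of its axis, 0.15 rad of upright, pointer within 0.35 rad of the flat, shaft pressed in over 2.5 mm; headset hangs still on the bar, within 60 mm of bar middle, tilt under 0.35 rad, cups over 20 mm up, not touched by the robot (all of step 2 and angle between knob's own z axis and vertical below 0.15 rad and value of joint plunger above 0.0025 m and contact force between the fingers and knob above 1 N and contact force between headset and hanger above 0.5 N and height (world z) of headset above 0.02 m and angle between headset's own z axis and vertical below 0.35 rad and horizontal distance between headband_top and bar_mid below 0.06 m and contact force between the arm and headset below 0.1 N and linear speed of headset below 0.08 m/s); the arm keeps its last pose, push and grip.
It fails at once if the mug is pushed more than 30 mm (distance of mug from where it was at the start of the episode above 0.03 m).
It fails at once if the power brick is pushed more than 30 mm (distance of power_brick from where it was at the start of the episode above 0.03 m).
It fails at once if the external drive is pushed more than 30 mm (distance of ext_drive from where it was at the start of the episode above 0.03 m).
It also fails if it takes over 64 s, if anything falls off the work surface, if the arm or the gripper's body presses on something with over 40 N, if the wrist force passes 120 N, or if a joint passes its speed limit or range.

## Working session

There is one attempt and no reset: what is moved stays moved. The work goes in short steps, Python scripts to look and compute and a tool call to move; the robot and the scene stay as the last step left them, time stands still between calls to the robot, and variables do not carry over. Pictures are saved under pics/ and viewed, at most 10 in all, crops included, and the job is handed in when it is done.

Besides the shell and the picture viewer there is one more tool, called after "Call:" as name(argument=value, ...), one argument or row to a line, values as JSON. send_rows: Moves the arm, as the interface text tells. Its arguments: {"type":"object","properties":{"motion":{"type":"array","items":{"type":"object","properties":{"claw":{"type":"number"},"slide":{"type":"array","items":{"type":"number"}},"delta_rot":{"type":"array","items":{"type":"number"}}}}},"grip_force":{"type":"number"}},"required":["motion"]}

```bash
mkdir -p pics; python3 - <<'E'
from bench import ctrl
import cv2,pickle
s=ctrl.get_state();print({k:(v if not hasattr(v,'round') else v) for k,v in s.items()})
d={}
for n in("scene","side","wrist"):
    im=ctrl.get_image(n);d[n]=im;cv2.imwrite(f"pics/{n}0.png",im["color"]);print(n,im["fx"],im["fy"],im["cx"],im["cy"],im["pose"])
pickle.dump(d,open("d0.pkl","wb"))
E
```

```text
{'time': 0.0, 'joint_positions': array([ 1.20209155,  0.3218384 , -0.07012542,  1.45168777,  0.02258941,
        1.3707974 , -0.05689873]), 'qd': array([ 6.10486864e-04, -5.07945409e-04,  2.05494959e-03,  3.08080823e-04,
        1.38606736e-04,  2.10321203e-03, -6.13937811e-05]), 'joint_torque': array([ 3.37141892e-04, -4.91291320e+01, -4.03338745e-01, -3.12522447e+01,
       -6.38079084e-02,  4.38318180e-02,  1.92982707e-04]), 'position': array([ 0.24257835, -0.60247871,  0.24344538]), 'tool_rot': array([-3.08234430e+00, -5.97389414e-01,  6.96731817e-04]), 'ft_force': array([-0.05896736, -0.03783654,  0.4090734 ]), 'torque': array([ 0.00761105, -0.00239606, -0.00117283]), 'grip_force': 0.0, 'grip_width': 0.9983038606928467}
scene 487.0670968325859 487.0670968325859 320.1858108711635 238.3794852317781 [[-0.8002432  -0.27168052  0.53460314 -0.09766901]
 [-0.59934974  0.33296484 -0.72795213  0.89924604]
 [ 0.01976636 -0.902953   -0.4292845   0.67136967]
 [ 0.          0.          0.          1.        ]]
side 616.5143615494968 616.5143615494968 327.07235347869994 239.20202154474273 [[ 0.99808947 -0.05041137  0.03572248  0.50466191]
 [-0.05983755 -0.64466414  0.76212047 -1.18716107]
 [-0.01539054 -0.76280196 -0.64644899  1.13466636]
 [ 0.          0.          0.          1.        ]]
wrist 344.57946972388936 344.57946972388936 321.15783474169723 236.26593540419248 [[ 3.74034632e-01 -8.85447928e-01 -2.75826144e-01  3.19136228e-01]
 [-9.27414426e-01 -3.57352501e-01 -1.10461181e-01 -5.71462901e-01]
 [-7.59538624e-04  2.97121452e-01 -9.54839393e-01  3.85703222e-01]
 [ 0.00000000e+00  0.00000000e+00  0.00000000e+00  1.00000000e+00]]
```

View pics/scene0.png

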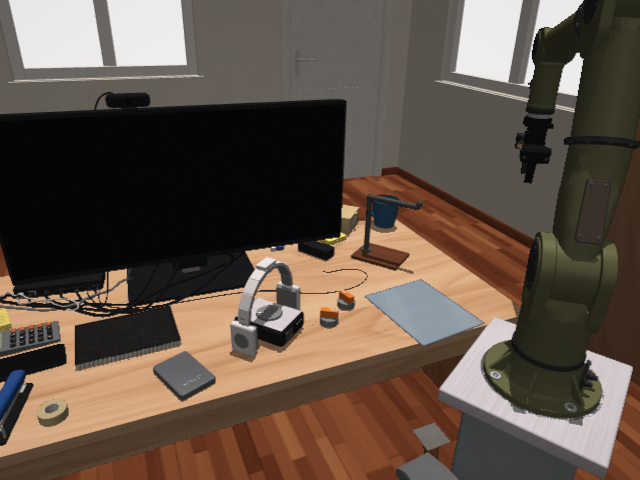

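View pics/side0.png

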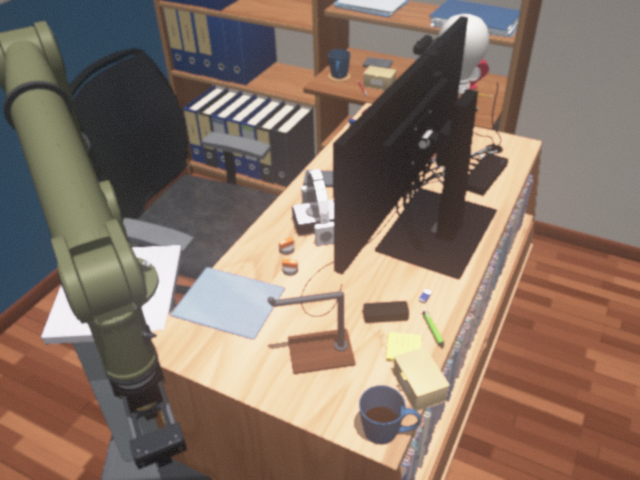

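The scene view shows the headset (270,305) astride the station, knobs at (329,316) and (346,298), and the hanger at (370,230). The side view shows the knobs at (287,245) and (289,266), and the hanger bar from (272,300) to (342,295). I'll enlarge both.

```bash
python3 - <<'E'
import cv2
a=cv2.imread("pics/scene0.png")[185:365,225:435];cv2.imwrite("pics/sc1.png",cv2.resize(a,None,fx=3.3,fy=3.3,interpolation=cv2.INTER_CUBIC))
a=cv2.imread("pics/side0.png")[160:380,250:420];cv2.imwrite("pics/si1.png",cv2.resize(a,(800//2*1+64,600),interpolation=cv2.INTER_CUBIC))
E
```

```text
(no output)
```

View pics/sc1.png

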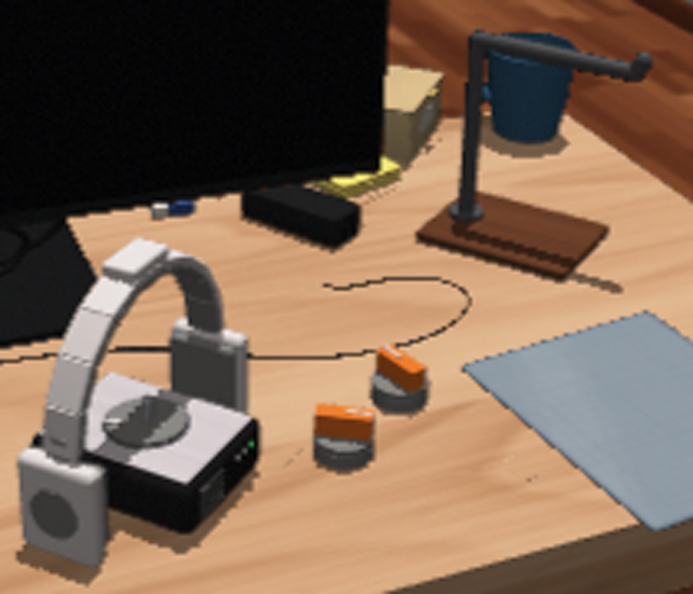

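View pics/si1.png

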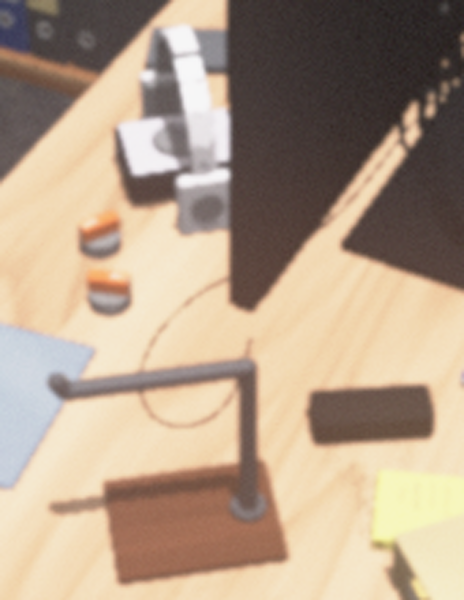

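```bash
cat > h.py <<'E'
import numpy as np,pickle
from scipy.optimize import least_squares
from scipy.spatial.transform import Rotation as R
def proj(c,P):
    T=np.linalg.inv(c["pose"]);q=T[:3,:3]@np.asarray(P,float).T+T[:3,3:];return np.c_[c["fx"]*q[0]/q[2]+c["cx"],c["fy"]*q[1]/q[2]+c["cy"]]
def ray(c,uv):
    d=c["pose"][:3,:3]@[(uv[0]-c["cx"])/c["fx"],(uv[1]-c["cy"])/c["fy"],1];return c["pose"][:3,3],d
def onz(c,uv,z):
    o,d=ray(c,uv);return (o+d*(z-o[2])/d[2]).round(4)
def tri(obs):
    A=0;b=0
    for c,uv in obs:
        o,d=ray(c,uv);d=d/np.linalg.norm(d);M=np.eye(3)-np.outer(d,d);A=A+M;b=b+M@o
    return np.linalg.solve(A,b).round(4)
def fit(obs,x0):
    """obs: list (cam, model point, uv); fit x,y,yaw on desk"""
    f=lambda p:np.concatenate([(proj(c,[R.from_euler('z',p[2]).apply(m)+[p[0],p[1],0]])[0]-uv) for c,m,uv in obs])
    r=least_squares(f,x0,loss='soft_l1');return r.x.round(4),r.fun.round(1)
E
python3 - <<'E'
from h import *
d=pickle.load(open("d0.pkl","rb"));S,Z=d["scene"],d["side"]
s=lambda x,y:np.array([225+x/3.3,185+y/3.3]);z=lambda x,y:np.array([250+x/2.729,160+y/2.727])
print("K1",tri([(S,s(344,412)),(Z,z(100,222))]),"K2",tri([(S,s(402,365)),(Z,z(108,277))]))
for e in((377,348),(424,385)):print(onz(S,s(*e),.034))
for e in((89,275),(130,281)):print(onz(Z,z(*e),.034))
print("pad",tri([(S,s(142,259)),(Z,z(181,41))]))
print("post",tri([(S,s(477,38)),(Z,z(247,366))]),"tip",tri([(S,s(642,66)),(Z,z(59,384))]),"base",tri([(S,s(467,210)),(Z,z(247,503))]))
print("hanger",fit([(S,(-.045,-.055,.01),s(608,230)),(S,(-.045,.055,.01),s(565,270)),(S,(.1,.055,.01),s(418,232)),(Z,(-.045,-.055,.01),z(118,574)),(Z,(.1,-.055,.01),z(286,553)),(Z,(.1,.055,.01),z(264,463)),(Z,(-.045,.055,.01),z(106,481)),(S,(.075,0,.01),s(467,210)),(Z,(.075,0,.01),z(247,503)),(S,(-.076,0,.188),s(640,68)),(Z,(-.076,0,.188),z(60,387))],[.6,-.35,0]))
print("station",[onz(S,s(*e),.047) for e in((190,490),(258,437),(110,376),(85,440))],"collar",onz(S,s(147,422),.0505),onz(Z,z(175,140),.0505))
print("brick",[onz(Z,z(*e),.03) for e in((310,395),(430,388),(432,430),(313,440))])
print("cups",[onz(S,s(*e),0) for e in((22,545),(103,565))],[onz(Z,z(*e),0.072) for e in((178,180),(205,225),(180,230))])
import numpy as np
print("mug",onz(S,s(530,140),0),"drive",onz(S,(184,373),.014))
print("screen",onz(S,(346,240),.11), onz(Z,z(240,305),.11))
E
```

```text
K1 [0.452  0.1118 0.031 ] K2 [0.458  0.0306 0.0285]
[0.478  0.0303 0.034 ]
[0.422 0.051 0.034]
[0.4424 0.0309 0.034 ]
[0.482  0.0192 0.034 ]
pad [0.5421 0.2209 0.1709]
post [ 0.5741 -0.2493  0.1803] tip [ 0.4249 -0.2648  0.1871] base [ 0.5731 -0.249   0.0128]
hanger (array([ 0.5003, -0.2582,  0.1086]), array([ 0.1, -3. , -1.1, -0.4, -1.9, -1.5, -0.7,  1.8,  0.9,  0.2, -0.3,
       -2.6, -2.1, -0.9, -1.1,  0.2, -0.1,  1.6,  0.1, -1.4, -1.5, -0.3]))
station [array([0.4611, 0.2651, 0.047 ]), array([0.4638, 0.192 , 0.047 ]), array([0.5937, 0.1987, 0.047 ]), array([0.5523, 0.2668, 0.047 ])] collar [0.5306 0.229  0.0505] [0.5349 0.2176 0.0505]
brick [array([ 0.6403, -0.1411,  0.03  ]), array([ 0.7493, -0.1405,  0.03  ]), array([ 0.7429, -0.1913,  0.03  ]), array([ 0.6373, -0.1953,  0.03  ])]
cups [array([0.5502, 0.3301, 0.    ]), array([0.4949, 0.3122, 0.    ])] [array([0.5344, 0.1239, 0.072 ]), array([0.5574, 0.0525, 0.072 ]), array([0.5329, 0.047 , 0.072 ])]
mug [ 0.6182 -0.449   0.    ] drive [0.5586 0.4494 0.014 ]
screen [ 0.5419 -0.0883  0.11  ] [ 0.5802 -0.1031  0.11  ]
```

View pics/wrist0.png

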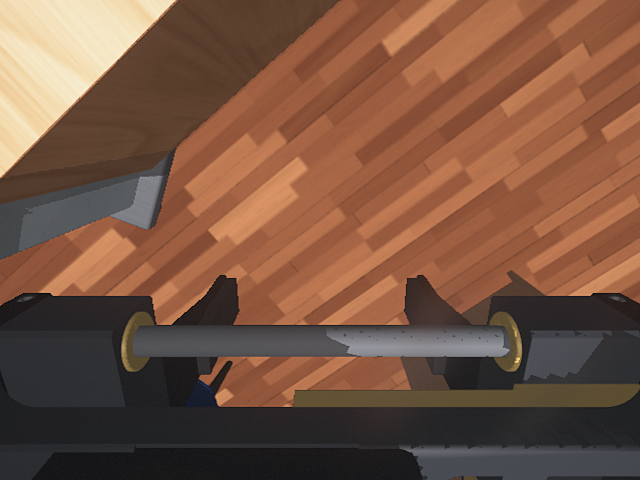

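The wrist view shows only the floor and gripper. Next I write a move-planning helper and travel round the screen at about 0.42 m height.

```bash
cat >> h.py <<'E'
def plan(wps, pose=None, up=True):
    """wps: (x,y,z,phi_deg) world, tool down with tool x at phi; prints slide mm + delta_rot from current pose; chained by call"""
    from bench import ctrl
    s=ctrl.get_state();p=s["position"];Rt=R.from_rotvec(s["tool_rot"])
    x=Rt.as_matrix()[:,0];print("t",s["time"],"pos",p.round(4),"phi",np.degrees(np.arctan2(x[1],x[0])).round(2),"F",s["ft_force"].round(1),"grip",round(s["grip_width"],3),s["grip_force"])
    for w in wps:
        c,n=np.cos(np.radians(w[3])),np.sin(np.radians(w[3]))
        Rg=R.from_matrix(np.array([[c,n,0],[n,-c,0],[0,0,-1]]))
        print(w,"slide",(Rt.inv().apply(np.array(w[:3])-p)*1000).round(1),"rot",(Rt.inv()*Rg).as_rotvec().round(4))
        p,Rt=np.array(w[:3]),Rg
E
python3 - <<'E'
from h import *
plan([(.24,-.42,.42,36),(.40,-.18,.42,66),(.45,.02,.42,95),(.50,.19,.40,108)])
E
```

```text
t 0.15 pos [ 0.2426 -0.6026  0.2437] phi 21.93 F [-0.1  0.6 -0.2] grip 1.001 0.0
(0.24, -0.42, 0.42, 36) slide [  65.8 -170.6 -176. ] rot [-1.500e-03 -1.000e-04 -2.455e-01]
(0.4, -0.18, 0.42, 66) slide [ 270.5 -100.1    0. ] rot [ 0.      0.     -0.5236]
(0.45, 0.02, 0.42, 95) slide [203.  -35.7   0. ] rot [ 0.      0.     -0.5061]
(0.5, 0.19, 0.4, 108) slide [165.   64.6  20. ] rot [ 0.      0.     -0.2269]
```

Call:
send_rows(
  motion=[
    {"claw": 1,"slide": [13,-34,-35],"delta_rot": [0,0,-0.05]},
    {"claw": 1,"slide": [26,-68,-70],"delta_rot": [0,0,-0.1]},
    {"claw": 1,"slide": [40,-102,-106],"delta_rot": [0,0,-0.15]},
    {"claw": 1,"slide": [53,-136,-141],"delta_rot": [0,0,-0.2]},
    {"claw": 1,"slide": [66,-171,-176],"delta_rot": [0,0,-0.245]},
  ],
)

```text
time: 0.65
position: [0.24, -0.421, 0.4189]
tool_rot: [-2.987, -0.973, 0.0]
ft_force: [-0.1, -0.7, 0.9]
grip_width: 1.003
grip_force: 0.0
```

Call:
send_rows(
  motion=[
    {"claw": 1,"slide": [46,-17,0],"delta_rot": [0,0,-0.1]},
    {"claw": 1,"slide": [92,-34,0],"delta_rot": [0,0,-0.2]},
    {"claw": 1,"slide": [138,-51,0],"delta_rot": [0,0,-0.3]},
    {"claw": 1,"slide": [184,-68,0],"delta_rot": [0,0,-0.4]},
    {"claw": 1,"slide": [230,-85,0],"delta_rot": [0,0,-0.5]},
  ],
)

```text
time: 1.15
position: [0.377, -0.2169, 0.4177]
tool_rot: [2.651, 1.684, -0.0]
ft_force: [0.4, -0.6, 0.5]
grip_width: 0.995
grip_force: 0.0
```

```bash
python3 - <<'E'
from h import *
plan([(.44,0.0,.42,92),(.50,.19,.40,108)])
E
```

```text
t 1.15 pos [ 0.377  -0.2169  0.4177] phi 64.84 F [ 0.4 -0.6  0.5] grip 0.995 0.0
(0.44, 0.0, 0.42, 92) slide [223.1 -35.2  -2.4] rot [ 3.00e-04  7.00e-04 -4.74e-01]
(0.5, 0.19, 0.4, 108) slide [187.8  66.6  20. ] rot [ 0.      0.     -0.2793]
```

Call:
send_rows(
  motion=[
    {"claw": 1,"slide": [45,-7,0],"delta_rot": [0,0,-0.095]},
    {"claw": 1,"slide": [90,-14,0],"delta_rot": [0,0,-0.19]},
    {"claw": 1,"slide": [134,-21,-1],"delta_rot": [0,0,-0.285]},
    {"claw": 1,"slide": [179,-28,-2],"delta_rot": [0,0,-0.38]},
    {"claw": 1,"slide": [223,-35,-2],"delta_rot": [0,0,-0.474]},
  ],
)

```text
time: 1.65
position: [0.4404, -0.0003, 0.4198]
tool_rot: [2.182, 2.259, -0.0]
ft_force: [0.3, 0.5, 0.4]
grip_width: 0.999
grip_force: 0.0
```

```bash
python3 - <<'E'
from bench import ctrl
import cv2,pickle
im=ctrl.get_image("wrist");cv2.imwrite("pics/w1.png",im["color"]);pickle.dump(im,open("w1.pkl","wb"))
E
```

Call:
send_rows(
  motion=[
    {"claw": 1,"slide": [38,12,0],"delta_rot": [0,0,-0.056]},
    {"claw": 1,"slide": [75,24,0],"delta_rot": [0,0,-0.112]},
    {"claw": 1,"slide": [112,36,0],"delta_rot": [0,0,-0.168]},
    {"claw": 1,"slide": [150,48,0],"delta_rot": [0,0,-0.224]},
    {"claw": 1,"slide": [170,60,0],"delta_rot": [0,0,-0.28]},
  ],
)

```text
time: 2.2
position: [0.4944, 0.173, 0.4199]
tool_rot: [-1.843, -2.544, -0.001]
ft_force: [0.3, 0.8, 0.4]
grip_width: 0.996
grip_force: 0.0
```

```bash
python3 - <<'E'
from bench import ctrl
import cv2,pickle
im=ctrl.get_image("wrist");cv2.imwrite("pics/w2.png",im["color"]);pickle.dump(im,open("w2.pkl","wb"))
E
```

```text
(no output)
```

View pics/w1.png

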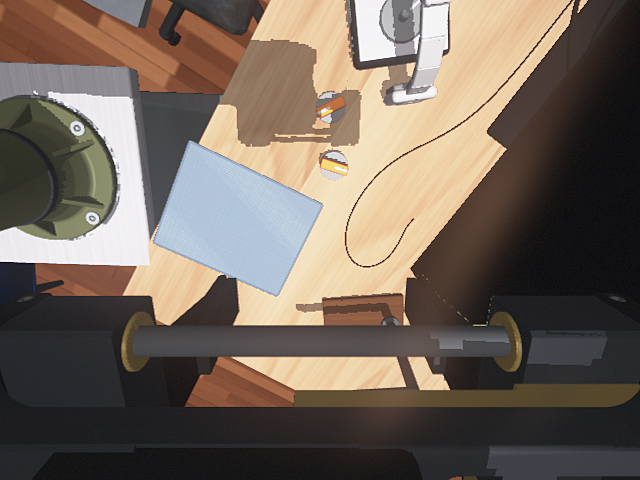

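View pics/w2.png

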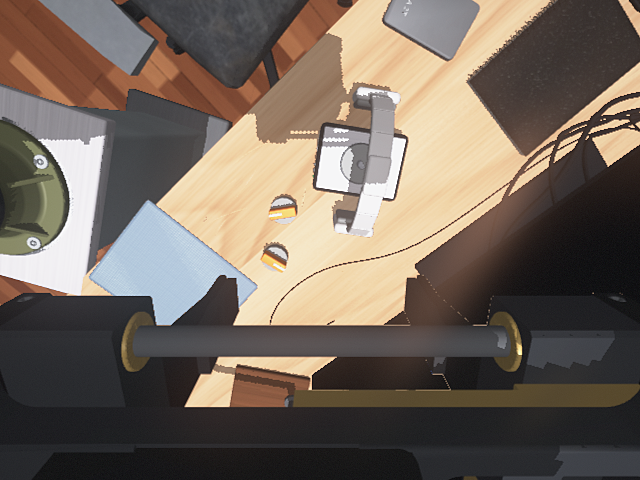

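w2 shows the headset pad near (380,147), its cups near (377,97) and (355,221), and the collar near (357,163). The target knob is at (275,257). I'll enlarge that area.

```bash
python3 - <<'E'
import cv2
a=cv2.imread("pics/w2.png")[75:275,250:420];cv2.imwrite("pics/w2c.png",cv2.resize(a,None,fx=3,fy=3,interpolation=cv2.INTER_CUBIC))
E
```

```text
(no output)
```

View pics/w2c.png

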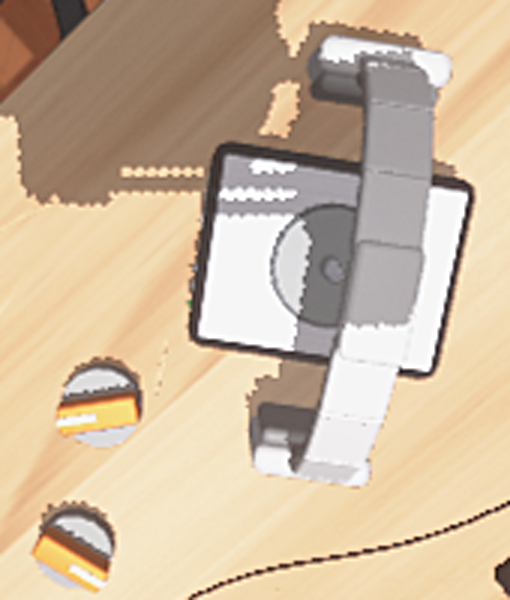

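```bash
python3 - <<'E'
from h import *
W=pickle.load(open("w2.pkl","rb"));c=lambda x,y:np.array([250+x/3,75+y/3])
h=[(W,(-.013,.022,.1765),c(360,241)),(W,(.013,.022,.1765),c(424,249)),(W,(.013,-.022,.1765),c(408,363)),(W,(-.013,-.022,.1765),c(341,357))]
print("headset",fit(h,[.54,.22,.3]))
k=[(W,(-.021,.0075,.036),c(45,533)),(W,(.021,.0075,.036),c(112,571)),(W,(.021,-.0075,.036),c(103,592)),(W,(-.021,-.0075,.036),c(35,555))]
print("knob",fit(k,[.45,.03,-.3]),"ctr",onz(W,c(73,562),.036))
s=[(W,(a,b,.047),c(*p)) for a,b,p in((-.065,.05,(218,145)),(.065,.05,(472,185)),(.065,-.05,(433,376)),(-.065,-.05,(192,343)))]
print("station",fit(s,[.53,.22,.3]),"shaft",onz(W,c(334,266),.0675),"pad",onz(W,c(383,302),.1765))
d=pickle.load(open("d0.pkl","rb"))
H,_=fit(h,[.54,.22,.3])
for n in("scene","side"):
    print(n,proj(d[n],[R.from_euler('z',H[2]).apply(m)+[H[0],H[1],0] for _,m,_ in h]).round(1))
W1=pickle.load(open("w1.pkl","rb"))
print("screen w1",onz(W1,(413,270),.11),onz(W1,(413,270),.48))
plan([(H[0],H[1],.40,90+np.degrees(H[2])),(H[0],H[1],.1815,90+np.degrees(H[2]))])
E
```

```text
headset (array([0.5451, 0.2236, 0.2109]), array([-0.9, -0.5,  1.3, -0.6,  0.1,  0.9, -0.3,  0.5]))
knob (array([ 0.4627,  0.0291, -0.2173]), array([ 0.4,  0.1,  0.7, -0.3, -0.7, -0. , -0.5,  0.2])) ctr [0.4621 0.0295 0.036 ]
station (array([0.5391, 0.2227, 0.1593]), array([-1.2, -2.2,  3.5, -0.5,  1.1,  3.4, -3. ,  1. ])) shaft [0.5382 0.2248 0.0675] pad [0.5447 0.2241 0.1765]
scene [[264.8 266. ]
 [254.2 263.4]
 [264.8 254.9]
 [275.1 257.4]]
side [[309.9 170. ]
 [318.9 168.5]
 [323.1 177.1]
 [313.9 178.7]]
screen w1 [ 0.5755 -0.1046  0.11  ] [0.4626 0.0487 0.48  ]
t 2.25 pos [0.4954 0.175  0.4191] phi 108.42 F [-1.2 -0.4 -0.6] grip 1.003 0.0
(np.float64(0.5451), np.float64(0.2236), 0.4, np.float64(102.08367989930906)) slide [30.4 62.5 19.3] rot [ 0.0009 -0.0038  0.1107]
(np.float64(0.5451), np.float64(0.2236), 0.1815, np.float64(102.08367989930906)) slide [  0.    0.  218.5] rot [0. 0. 0.]
```

Call:
send_rows(
  motion=[
    {"claw": 1,"slide": [15,31,10],"delta_rot": [0,0,0.05]},
    {"claw": 1,"slide": [30,62,20],"delta_rot": [0,0,0.1]},
    {"claw": 1,"slide": [30,62,60],"delta_rot": [0,0,0.1]},
    {"claw": 1,"slide": [30,62,105],"delta_rot": [0,0,0.1]},
    {"claw": 1,"slide": [30,62,150],"delta_rot": [0,0,0.1]},
  ],
)

```text
time: 2.75
position: [0.5449, 0.2168, 0.2677]
tool_rot: [-1.975, -2.443, 0.0]
ft_force: [0.9, -0.2, -0.1]
grip_width: 1.001
grip_force: 0.0
```

```bash
python3 - <<'E'
from h import *
plan([(.5451,.2236,.1815,102)])
E
```

```text
t 2.75 pos [0.5449 0.2168 0.2677] phi 102.07 F [ 0.9 -0.2 -0.1] grip 1.001 0.0
(0.5451, 0.2236, 0.1815, 102) slide [ 6.6  1.6 86.2] rot [-0.0003 -0.0002  0.0013]
```

Call:
send_rows(
  motion=[
    {"claw": 1,"slide": [7,2,35],"delta_rot": [0,0,0]},
    {"claw": 1,"slide": [7,2,65],"delta_rot": [0,0,0]},
    {"claw": 1,"slide": [7,2,86],"delta_rot": [0,0,0]},
    {"claw": 1,"slide": [7,2,86],"delta_rot": [0,0,0]},
  ],
)

```text
time: 3.15
position: [0.5435, 0.2223, 0.1801]
tool_rot: [-1.974, -2.44, 0.009]
ft_force: [0.4, -0.6, 0.4]
grip_width: 0.998
grip_force: 0.0
```

Call:
send_rows(
  grip_force=40,
  motion=[
    {"claw": -1,"slide": [0,0,0],"delta_rot": [0,0,0]},
    {"claw": -1,"slide": [0,0,0],"delta_rot": [0,0,0]},
    {"claw": -1,"slide": [0,0,0],"delta_rot": [0,0,0]},
    {"claw": -1,"slide": [0,0,0],"delta_rot": [0,0,0]},
    {"claw": -1,"slide": [0,0,0],"delta_rot": [0,0,0]},
  ],
)

```text
time: 3.65
position: [0.5457, 0.2243, 0.1843]
tool_rot: [1.975, 2.442, 0.001]
ft_force: [-0.3, 0.4, 0.1]
grip_width: 0.628
grip_force: 0.0
```

```bash
python3 - <<'E'
from h import *
plan([(.5451,.2236,.40,102),(.43,0,.41,102),(.40,-.17,.41,96)])
E
```

```text
t 3.65 pos [0.5457 0.2243 0.1843] phi 102.08 F [-0.3  0.4  0.1] grip 0.628 0.0
(0.5451, 0.2236, 0.4, 102) slide [  -0.6   -0.5 -215.7] rot [0.001  0.0002 0.0014]
(0.43, 0, 0.41, 102) slide [-194.8 -159.1  -10. ] rot [0. 0. 0.]
(0.4, -0.17, 0.41, 96) slide [-160.   -64.7    0. ] rot [0.     0.     0.1047]
```

Call:
send_rows(
  motion=[
    {"claw": -1,"slide": [0,0,1],"delta_rot": [0,0,0]},
    {"claw": -1,"slide": [0,0,2],"delta_rot": [0,0,0]},
    {"claw": -1,"slide": [0,0,2],"delta_rot": [0,0,0]},
    {"claw": -1,"slide": [0,0,2],"delta_rot": [0,0,0]},
    {"claw": -1,"slide": [0,0,2],"delta_rot": [0,0,0]},
  ],
)

```text
time: 4.15
position: [0.5452, 0.2241, 0.1815]
tool_rot: [-1.975, -2.443, 0.001]
ft_force: [0.0, -0.1, -1.0]
grip_width: 0.297
grip_force: 39.6
```

Call:
send_rows(
  motion=[
    {"claw": -1,"slide": [0,0,0],"delta_rot": [0,0,0]},
    {"claw": -1,"slide": [0,0,0],"delta_rot": [0,0,0]},
    {"claw": -1,"slide": [0,0,-5],"delta_rot": [0,0,0]},
    {"claw": -1,"slide": [0,0,-15],"delta_rot": [0,0,0]},
    {"claw": -1,"slide": [0,0,-30],"delta_rot": [0,0,0]},
  ],
)

```text
time: 4.65
position: [0.5451, 0.224, 0.2121]
tool_rot: [-1.975, -2.443, 0.002]
ft_force: [-0.8, -1.2, -1.4]
grip_width: 0.298
grip_force: 39.6
```

Call:
send_rows(
  motion=[
    {"claw": -1,"slide": [0,0,-40],"delta_rot": [0,0,0]},
    {"claw": -1,"slide": [0,0,-80],"delta_rot": [0,0,0]},
    {"claw": -1,"slide": [0,0,-120],"delta_rot": [0,0,0]},
    {"claw": -1,"slide": [0,0,-160],"delta_rot": [0,0,0]},
    {"claw": -1,"slide": [0,0,-195],"delta_rot": [0,0,0]},
  ],
)

```text
time: 5.15
position: [0.5452, 0.2246, 0.4107]
tool_rot: [1.974, 2.442, 0.004]
ft_force: [0.4, 0.6, -1.5]
grip_width: 0.297
grip_force: 39.6
```

```bash
python3 - <<'E'
from h import *
plan([(.43,0,.41,102),(.39,-.18,.41,96),(.5,-.258,.41,96)])
from bench import ctrl
import cv2
for n in("scene","side"):
    im=ctrl.get_image(n);cv2.imwrite(f"pics/{n}2.png",im["color"]);pickle.dump(im,open(f"{n}2.pkl","wb"))
a=cv2.imread("pics/scene2.png")[130:370,170:430];b=cv2.imread("pics/side2.png")[60:300,220:420]
cv2.imwrite("pics/cmp.png",cv2.resize(np.hstack([a,b]),None,fx=1.7,fy=1.7,interpolation=cv2.INTER_CUBIC))
E
```

```text
t 5.15 pos [0.5452 0.2246 0.4107] phi 102.1 F [ 0.4  0.6 -1.5] grip 0.297 39.61380433313025
(0.43, 0, 0.41, 102) slide [-1.955e+02 -1.597e+02  1.000e-01] rot [ 0.0033 -0.0002  0.0018]
(0.39, -0.18, 0.41, 96) slide [-167.8  -76.6    0. ] rot [0.     0.     0.1047]
(0.5, -0.258, 0.41, 96) slide [-89.1 101.2   0. ] rot [0. 0. 0.]
```

View pics/cmp.png

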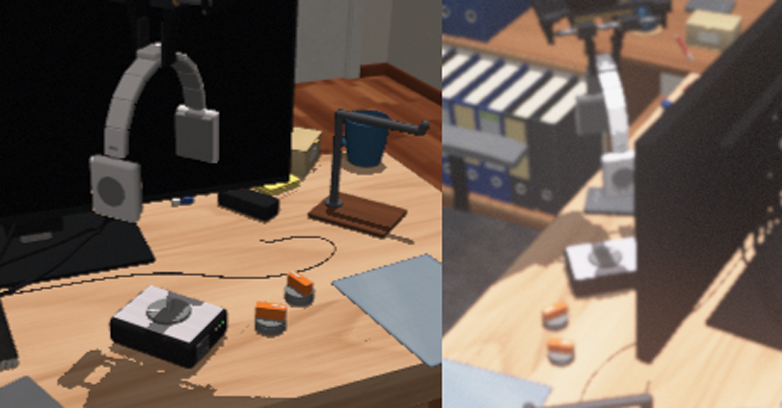

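Call:
send_rows(
  motion=[
    {"claw": -1,"slide": [-30,-24,0],"delta_rot": [0,0,0]},
    {"claw": -1,"slide": [-66,-54,0],"delta_rot": [0,0,0]},
    {"claw": -1,"slide": [-102,-84,0],"delta_rot": [0,0,0]},
    {"claw": -1,"slide": [-138,-114,0],"delta_rot": [0,0,0]},
    {"claw": -1,"slide": [-170,-140,0],"delta_rot": [0,0,0]},
  ],
)

```text
time: 5.75
position: [0.4425, 0.027, 0.4069]
tool_rot: [1.975, 2.441, -0.001]
ft_force: [0.5, -1.0, -1.8]
grip_width: 0.293
grip_force: 39.9
```

Call:
send_rows(
  motion=[
    {"claw": -1,"slide": [-30,-22,0],"delta_rot": [0,0,0]},
    {"claw": -1,"slide": [-65,-40,0],"delta_rot": [0,0,0.02]},
    {"claw": -1,"slide": [-105,-58,0],"delta_rot": [0,0,0.05]},
    {"claw": -1,"slide": [-145,-76,0],"delta_rot": [0,0,0.08]},
    {"claw": -1,"slide": [-175,-90,0],"delta_rot": [0,0,0.1]},
  ],
)

```text
time: 6.25
position: [0.3915, -0.1636, 0.4068]
tool_rot: [2.098, 2.337, -0.001]
ft_force: [0.1, 1.2, -2.0]
grip_width: 0.295
grip_force: 39.9
```

```bash
python3 - <<'E'
from h import *
plan([(.5,-.258,.41,96.2)])
from bench import ctrl
import cv2
im=ctrl.get_image("wrist");cv2.imwrite("pics/w3.png",im["color"]);pickle.dump(im,open("w3.pkl","wb"))
E
```

```text
t 6.25 pos [ 0.3915 -0.1636  0.4068] phi 96.19 F [ 0.1  1.2 -2. ] grip 0.295 39.91305921692401
(0.5, -0.258, 0.41, 96.2) slide [-105.5   97.7   -3.1] rot [-0.0001  0.0012 -0.0003]
```

Call:
send_rows(
  motion=[
    {"claw": -1,"slide": [-22,20,-3],"delta_rot": [0,0,0]},
    {"claw": -1,"slide": [-48,45,-3],"delta_rot": [0,0,0]},
    {"claw": -1,"slide": [-74,70,-3],"delta_rot": [0,0,0]},
    {"claw": -1,"slide": [-96,90,-3],"delta_rot": [0,0,0]},
    {"claw": -1,"slide": [-105,98,-3],"delta_rot": [0,0,0]},
  ],
)

```text
time: 6.8
position: [0.5029, -0.2563, 0.4085]
tool_rot: [-2.095, -2.339, -0.001]
ft_force: [-0.6, 1.8, -2.3]
grip_width: 0.296
grip_force: 40.0
```

Call:
send_rows(
  motion=[
    {"claw": -1,"slide": [0,0,20],"delta_rot": [0,0,0]},
    {"claw": -1,"slide": [0,0,55],"delta_rot": [0,0,0]},
    {"claw": -1,"slide": [0,0,95],"delta_rot": [0,0,0]},
    {"claw": -1,"slide": [0,0,135],"delta_rot": [0,0,0]},
    {"claw": -1,"slide": [0,0,160],"delta_rot": [0,0,0]},
  ],
)

```text
time: 7.3
position: [0.5001, -0.2534, 0.2469]
tool_rot: [-2.091, -2.339, 0.002]
ft_force: [0.7, 0.3, -2.4]
grip_width: 0.292
grip_force: 40.0
```

```bash
python3 - <<'E'
from h import *
plan([(.5,-.258,.2155,96.2)])
E
```

```text
t 7.3 pos [ 0.5001 -0.2534  0.2469] phi 96.41 F [ 0.7  0.3 -2.4] grip 0.292 39.95827954262495
(0.5, -0.258, 0.2155, 96.2) slide [-4.7 -0.5 31.4] rot [-0.0033 -0.0022  0.0036]
```

Call:
send_rows(
  motion=[
    {"claw": -1,"slide": [-4,0,10],"delta_rot": [0,0,0]},
    {"claw": -1,"slide": [-4,0,20],"delta_rot": [0,0,0]},
    {"claw": -1,"slide": [-4,0,26],"delta_rot": [0,0,0]},
    {"claw": -1,"slide": [-4,0,28],"delta_rot": [0,0,0]},
    {"claw": -1,"slide": [-4,0,29],"delta_rot": [0,0,0]},
  ],
)

```text
time: 7.8
position: [0.5028, -0.2588, 0.2216]
tool_rot: [2.094, 2.34, 0.0]
ft_force: [0.7, -0.4, -1.4]
grip_width: 0.295
grip_force: 40.0
```

Call:
send_rows(
  motion=[
    {"claw": -1,"slide": [0,0,1],"delta_rot": [0,0,0]},
    {"claw": -1,"slide": [0,0,2],"delta_rot": [0,0,0]},
  ],
)

```text
time: 8.0
position: [0.5026, -0.2589, 0.2193]
tool_rot: [2.094, 2.34, 0.0]
ft_force: [-0.4, 0.0, -1.2]
grip_width: 0.294
grip_force: 40.0
```

Call:
send_rows(
  motion=[
    {"claw": -1,"slide": [0,0,1],"delta_rot": [0,0,0]},
    {"claw": -1,"slide": [0,0,2],"delta_rot": [0,0,0]},
  ],
)

```text
time: 8.2
position: [0.5023, -0.2588, 0.2168]
tool_rot: [2.095, 2.341, -0.0]
ft_force: [0.1, -0.8, -1.9]
grip_width: 0.295
grip_force: 40.0
```

Call:
send_rows(
  motion=[
    {"claw": -1,"slide": [0,0,1],"delta_rot": [0,0,0]},
    {"claw": -1,"slide": [0,0,2],"delta_rot": [0,0,0]},
  ],
)

```text
time: 8.4
position: [0.5023, -0.2588, 0.2152]
tool_rot: [2.095, 2.341, -0.0]
ft_force: [-1.9, 0.6, 5.4]
grip_width: 0.294
grip_force: 40.0
```

Call:
send_rows(
  motion=[
    {"claw": 0.3,"slide": [0,0,-0.5],"delta_rot": [0,0,0]},
    {"claw": 0.3,"slide": [0,0,-0.5],"delta_rot": [0,0,0]},
    {"claw": 0.3,"slide": [0,0,-0.5],"delta_rot": [0,0,0]},
    {"claw": 0.3,"slide": [0,0,-0.5],"delta_rot": [0,0,0]},
    {"claw": 0.3,"slide": [0,0,-0.5],"delta_rot": [0,0,0]},
  ],
)

```text
time: 8.9
position: [0.5023, -0.2588, 0.2152]
tool_rot: [2.095, 2.341, -0.0]
ft_force: [-0.1, -0.4, -0.3]
grip_width: 0.62
grip_force: 0.0
```

Call:
send_rows(
  motion=[
    {"claw": 0.3,"slide": [0,0,-20],"delta_rot": [0,0,0]},
    {"claw": 0.3,"slide": [0,0,-50],"delta_rot": [0,0,0]},
    {"claw": 0.3,"slide": [0,0,-95],"delta_rot": [0,0,0]},
    {"claw": 0.3,"slide": [0,0,-140],"delta_rot": [0,0,0]},
    {"claw": 0.3,"slide": [0,0,-180],"delta_rot": [0,0,0]},
  ],
)

```text
time: 9.4
position: [0.5022, -0.2587, 0.3977]
tool_rot: [2.094, 2.34, 0.0]
ft_force: [0.9, 0.1, 0.3]
grip_width: 0.651
grip_force: 0.0
```

```bash
python3 - <<'E'
from h import *
plan([(.40,-.10,.40,96),(.44,0.05,.40,96),(.47,.10,.35,96)])
from bench import ctrl
import cv2
for n in("scene","side"):
    im=ctrl.get_image(n);cv2.imwrite(f"pics/{n}3.png",im["color"]);pickle.dump(im,open(f"{n}3.pkl","wb"))
E
```

```text
t 9.4 pos [ 0.5022 -0.2587  0.3977] phi 96.36 F [0.9 0.1 0.3] grip 0.651 0.0
(0.4, -0.1, 0.4, 96) slide [169.  -84.   -2.6] rot [0.0011 0.001  0.0063]
(0.44, 0.05, 0.4, 96) slide [145.   55.5   0. ] rot [0. 0. 0.]
(0.47, 0.1, 0.35, 96) slide [46.6 35.1 50. ] rot [0. 0. 0.]
```

Call:
send_rows(
  motion=[
    {"claw": 0.3,"slide": [34,-22,0],"delta_rot": [0,0,0]},
    {"claw": 0.3,"slide": [70,-45,0],"delta_rot": [0,0,0]},
    {"claw": 0.3,"slide": [105,-66,0],"delta_rot": [0,0,0]},
    {"claw": 0.3,"slide": [140,-84,0],"delta_rot": [0,0,0]},
    {"claw": 0.3,"slide": [170,-84,0],"delta_rot": [0,0,0]},
  ],
)

```text
time: 10.0
position: [0.398, -0.0979, 0.395]
tool_rot: [2.096, 2.339, -0.003]
ft_force: [1.0, -0.6, 0.2]
grip_width: 0.653
grip_force: 0.0
```

Call:
send_rows(
  motion=[
    {"claw": 0.3,"slide": [25,10,30],"delta_rot": [0,0,0]},
    {"claw": 0.3,"slide": [50,25,65],"delta_rot": [0,0,0]},
    {"claw": 0.3,"slide": [70,45,100],"delta_rot": [0,0,0]},
    {"claw": 0.3,"slide": [75,50,130],"delta_rot": [0,0,0]},
    {"claw": 0.3,"slide": [75,50,140],"delta_rot": [0,0,0]},
  ],
)

```text
time: 10.5
position: [0.4397, -0.0176, 0.252]
tool_rot: [-2.088, -2.341, 0.004]
ft_force: [-0.4, 0.5, 0.3]
grip_width: 0.649
grip_force: 0.0
```

```bash
python3 - <<'E'
from h import *
from bench import ctrl
import cv2
im=ctrl.get_image("wrist");cv2.imwrite("pics/w4.png",im["color"]);pickle.dump(im,open("w4.pkl","wb"))
print(proj(im,[(.4627,.0291,.036),(.4627,.0291,.0)]))
plan([(.535,.165,.26,102)])
E
```

```text
[[349.01295844 168.69201955]
 [346.65959346 165.18540657]]
t 10.55 pos [ 0.4394 -0.0187  0.252 ] phi 96.43 F [-2.1 -0.3 -0.5] grip 0.652 0.0
(0.535, 0.165, 0.26, 102) slide [171.9 115.6  -8.4] rot [-0.0052 -0.0019 -0.0972]
```

Call:
send_rows(
  motion=[
    {"claw": 0.3,"slide": [36,23,-2],"delta_rot": [0,0,-0.02]},
    {"claw": 0.3,"slide": [72,47,-4],"delta_rot": [0,0,-0.04]},
    {"claw": 0.3,"slide": [108,71,-6],"delta_rot": [0,0,-0.06]},
    {"claw": 0.3,"slide": [144,95,-8],"delta_rot": [0,0,-0.08]},
    {"claw": 0.3,"slide": [172,116,-8],"delta_rot": [0,0,-0.1]},
  ],
)

```text
time: 11.05
position: [0.5393, 0.1655, 0.2648]
tool_rot: [1.976, 2.44, 0.003]
ft_force: [0.3, -0.3, 0.4]
grip_width: 0.656
grip_force: 0.0
```

Call:
send_rows(
  motion=[
    {"claw": 0.3,"slide": [0,0,0],"delta_rot": [0,0,0]},
  ],
)

```text
time: 11.15
position: [0.5389, 0.1685, 0.2637]
tool_rot: [-1.968, -2.445, -0.006]
ft_force: [-0.2, -0.5, -0.8]
grip_width: 0.649
grip_force: 0.0
```

```bash
python3 - <<'E'
from h import *
from bench import ctrl
import cv2
im=ctrl.get_image("wrist");cv2.imwrite("pics/w5.png",im["color"]);pickle.dump(im,open("w5.pkl","wb"))
p=proj(im,[(.5385,.2245,.0675)])[0];print(p)
plan([])
u,v=int(p[0]),int(p[1]);x0=u-65;y0=max(0,v-60)
k=cv2.imread("pics/w4.png")[133:208,302:397]   # 75x95
A=cv2.resize(im["color"][y0:y0+120,x0:x0+130],None,fx=4,fy=4,interpolation=cv2.INTER_CUBIC) #520x480
B=cv2.resize(k,None,fx=2.8,fy=2.8,interpolation=cv2.INTER_CUBIC) #266x210
C=cv2.resize(cv2.imread("pics/side3.png")[230:380,240:380],(252,270),interpolation=cv2.INTER_CUBIC)
M=np.zeros((480,790,3),np.uint8);M[:A.shape[0],:520]=A;M[:210,522:788]=B;M[210:480,522:774]=C
cv2.imwrite("pics/m.png",M);print(x0,y0)
E
```

```text
[332.27917401 159.91212841]
t 11.2 pos [0.5383 0.1659 0.2636] phi 102.22 F [ 0.2  0.  -0.3] grip 0.651 0.0
267 99
```

View pics/m.png

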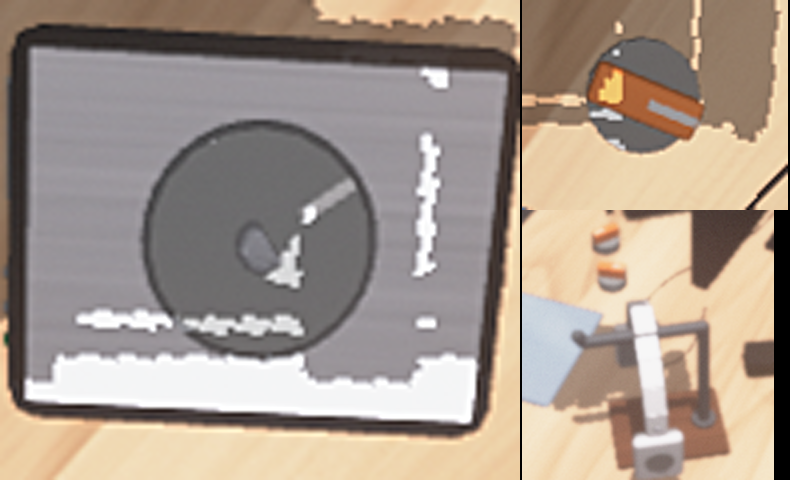

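The knob's bar points right and slightly down from centre (645,98), with the pointer at its right end. The collar centre is (260,239) and its white line runs to (355,183). Lower right, the headset hangs on the bar.

```bash
python3 - <<'E'
from h import *
W=pickle.load(open("w5.pkl","rb"));K=pickle.load(open("w4.pkl","rb"))
a=lambda x,y:np.array([267+x/4-.4,99+y/4-.4]);k=lambda x,y:np.array([302+(x-522)/2.8-.3,133+y/2.8-.3])
c=onz(W,a(260,239),.0505);print("collar",c,"shaft top",onz(W,a(256,246),.0675))
for p in((305,213),(355,183)):
    q=onz(W,a(*p),.0505)-c;print("line",q,np.arctan2(q[1],q[0]))
q=onz(W,a(355,183),.0505)-onz(W,a(305,213),.0505);print(np.arctan2(q[1],q[0]))
print("knob skirt",onz(K,k(644,94.5),.015))
o=[(K,(-.021,.0075,.036),k(602,62)),(K,(.021,.0075,.036),k(704,100)),(K,(.021,-.0075,.036),k(692,140)),(K,(-.021,-.0075,.036),k(588,97))]
print("fit",fit(o,[.46,.03,-.2]))
q=onz(K,k(695,122),.036)-onz(K,k(650,103),.036);print("ptr",np.arctan2(q[1],q[0]),onz(K,k(650,103),.036))
s=[(W,(x,y,.047),a(*p)) for x,y,p in((-.065,.05,(15,25)),(.065,.05,(520,55)),(.065,-.05,(483,437)),(-.065,-.05,(12,410)))]
print("station",fit(s,[.53,.22,.2]))
E
```

```text
collar [0.5383 0.2246 0.0505] shaft top [0.537  0.224  0.0675]
line [0.0097 0.0087 0.    ] 0.731103751489141
line [0.0202 0.0185 0.    ] 0.7414987369752205
0.7509290623979427
knob skirt [0.4602 0.0289 0.015 ]
fit (array([ 0.46  ,  0.0291, -0.2485]), array([-0.3, -0.9,  1.4,  0.4,  0. , -0.2, -0.6,  0.6]))
ptr -0.2745002851895782 [0.4612 0.0281 0.036 ]
station (array([0.5386, 0.2232, 0.1576]), array([-2. , -1.5,  4.3, -0.7,  1.7,  3.1, -2.5,  2.9]))
```

```bash
python3 - <<'E'
from h import *
plan([(.4602,.029,.16,165.3),(.4602,.029,.042,165.3)])
E
```

```text
t 11.2 pos [0.5383 0.1659 0.2636] phi 102.22 F [ 0.2  0.  -0.3] grip 0.651 0.0
(0.4602, 0.029, 0.16, 165.3) slide [-117.6 -105.2  103.3] rot [ 1.000e-03 -2.100e-03 -1.101e+00]
(0.4602, 0.029, 0.042, 165.3) slide [  0.   0. 118.] rot [0. 0. 0.]
```

Call:
send_rows(
  motion=[
    {"claw": 0.2,"slide": [-24,-21,10],"delta_rot": [0,0,-0.14]},
    {"claw": 0.2,"slide": [-48,-42,25],"delta_rot": [0,0,-0.28]},
    {"claw": 0.2,"slide": [-72,-64,40],"delta_rot": [0,0,-0.42]},
    {"claw": 0.2,"slide": [-96,-86,60],"delta_rot": [0,0,-0.56]},
    {"claw": 0.2,"slide": [-118,-105,80],"delta_rot": [0,0,-0.7]},
  ],
)

```text
time: 11.7
position: [0.4602, 0.0258, 0.1853]
tool_rot: [1.041, 2.961, -0.004]
ft_force: [-0.1, -1.5, 0.3]
grip_width: 0.599
grip_force: 0.0
```

Call:
send_rows(
  motion=[
    {"claw": 0.2,"slide": [0,0,8],"delta_rot": [0,0,-0.14]},
    {"claw": 0.2,"slide": [0,0,16],"delta_rot": [0,0,-0.28]},
    {"claw": 0.2,"slide": [0,0,24],"delta_rot": [0,0,-0.4]},
    {"claw": 0.2,"slide": [0,0,24],"delta_rot": [0,0,-0.4]},
    {"claw": 0.2,"slide": [0,0,24],"delta_rot": [0,0,-0.4]},
  ],
)

```text
time: 12.2
position: [0.4609, 0.028, 0.1616]
tool_rot: [0.443, 3.11, -0.002]
ft_force: [-0.2, 0.7, 0.3]
grip_width: 0.597
grip_force: 0.0
```

```bash
python3 - <<'E'
from h import *
plan([(.4602,.029,.1,165.3),(.4602,.029,.042,165.3)])
E
```

```text
t 12.2 pos [0.4609 0.028  0.1616] phi 163.8 F [-0.2  0.7  0.3] grip 0.597 0.0
(0.4602, 0.029, 0.1, 165.3) slide [ 1.   0.8 61.6] rot [-0.0013  0.0009 -0.0262]
(0.4602, 0.029, 0.042, 165.3) slide [ 0.  0. 58.] rot [0. 0. 0.]
```

Call:
send_rows(
  motion=[
    {"claw": 0.2,"slide": [1,1,30],"delta_rot": [0,0,-0.026]},
    {"claw": 0.2,"slide": [1,1,65],"delta_rot": [0,0,-0.026]},
    {"claw": 0.2,"slide": [1,1,95],"delta_rot": [0,0,-0.026]},
    {"claw": 0.2,"slide": [1,1,115],"delta_rot": [0,0,-0.026]},
    {"claw": 0.2,"slide": [1,1,119.5],"delta_rot": [0,0,-0.026]},
  ],
)

```text
time: 12.7
position: [0.4588, 0.0302, 0.04]
tool_rot: [-0.397, -3.113, 0.0]
ft_force: [-0.1, -0.5, -0.1]
grip_width: 0.598
grip_force: 0.0
```

Call:
send_rows(
  motion=[
    {"claw": 0.2,"slide": [0,0,0],"delta_rot": [0,0,0]},
  ],
)

```text
time: 12.8
position: [0.4603, 0.0305, 0.0417]
tool_rot: [-0.396, -3.116, 0.0]
ft_force: [0.3, 1.0, -0.6]
grip_width: 0.601
grip_force: 0.0
```

Call:
send_rows(
  grip_force=60,
  motion=[
    {"claw": -1,"slide": [0,0,0],"delta_rot": [0,0,0]},
    {"claw": -1,"slide": [0,0,0],"delta_rot": [0,0,0]},
    {"claw": -1,"slide": [0,0,0],"delta_rot": [0,0,0]},
    {"claw": -1,"slide": [0,0,0],"delta_rot": [0,0,0]},
    {"claw": -1,"slide": [0,0,0],"delta_rot": [0,0,0]},
  ],
)

```text
time: 13.3
position: [0.4604, 0.0307, 0.0417]
tool_rot: [0.394, 3.116, -0.001]
ft_force: [0.1, -0.5, -0.2]
grip_width: 0.229
grip_force: 0.1
```

Call:
send_rows(
  motion=[
    {"claw": -1,"slide": [0,0,0],"delta_rot": [0,0,0]},
    {"claw": -1,"slide": [0,0,0],"delta_rot": [0,0,0]},
  ],
)

```text
time: 13.5
position: [0.4603, 0.0307, 0.0416]
tool_rot: [-0.394, -3.117, 0.001]
ft_force: [0.3, -0.1, 1.6]
grip_width: 0.166
grip_force: 60.0
```

```bash
python3 - <<'E'
from h import *
phi=180+np.degrees(.74)
plan([(.4602,.029,.16,165.3),(.5380,.2245,.16,phi),(.538,.2245,.0715+.042-.001,phi)])
E
```

```text
t 13.5 pos [0.4603 0.0307 0.0416] phi 165.61 F [ 0.3 -0.1  1.6] grip 0.166 60.00086188316345
(0.4602, 0.029, 0.16, 165.3) slide [  -0.3   -1.7 -118.4] rot [-0.0004  0.0001  0.0053]
(0.538, 0.2245, 0.16, np.float64(222.39887683968092)) slide [-25.6 208.8   0. ] rot [ 0.      0.     -0.9966]
(0.538, 0.2245, 0.11249999999999999, np.float64(222.39887683968092)) slide [ 0.   0.  47.5] rot [0. 0. 0.]
```

Call:
send_rows(
  motion=[
    {"claw": -1,"slide": [0,0,-30],"delta_rot": [0,0,0]},
    {"claw": -1,"slide": [0,0,-75],"delta_rot": [0,0,0]},
    {"claw": -1,"slide": [-2,15,-110],"delta_rot": [0,0,-0.1]},
    {"claw": -1,"slide": [-7,55,-118],"delta_rot": [0,0,-0.22]},
    {"claw": -1,"slide": [-12,95,-118],"delta_rot": [0,0,-0.35]},
  ],
)

```text
time: 14.0
position: [0.4976, 0.1196, 0.1617]
tool_rot: [-0.156, 3.133, -0.005]
ft_force: [0.3, 0.0, -1.5]
grip_width: 0.164
grip_force: 60.0
```

```bash
python3 - <<'E'
from h import *
plan([(.5380,.2245,.15,222.4)])
E
```

```text
t 14.0 pos [0.4976 0.1196 0.1617] phi -174.3 F [ 0.3  0.  -1.5] grip 0.164 59.99687433242798
(0.538, 0.2245, 0.15, 222.4) slide [-50.6 100.4  11.7] rot [-0.0047  0.0037 -0.6406]
```

Call:
send_rows(
  motion=[
    {"claw": -1,"slide": [-10,20,3],"delta_rot": [0,0,-0.13]},
    {"claw": -1,"slide": [-22,45,6],"delta_rot": [0,0,-0.26]},
    {"claw": -1,"slide": [-34,70,9],"delta_rot": [0,0,-0.39]},
    {"claw": -1,"slide": [-45,90,11],"delta_rot": [0,0,-0.52]},
    {"claw": -1,"slide": [-50.6,100.4,11.7],"delta_rot": [0,0,-0.64]},
  ],
)

```text
time: 14.5
position: [0.5357, 0.2271, 0.1471]
tool_rot: [1.145, -2.925, -0.003]
ft_force: [0.4, 0.2, -0.4]
grip_width: 0.163
grip_force: 60.0
```

Call:
send_rows(
  motion=[
    {"claw": -1,"slide": [0,0,0],"delta_rot": [0,0,0]},
    {"claw": -1,"slide": [0,0,0],"delta_rot": [0,0,0]},
  ],
)

```text
time: 14.7
position: [0.5355, 0.2246, 0.1472]
tool_rot: [1.131, -2.93, -0.001]
ft_force: [0.7, 0.1, -0.8]
grip_width: 0.166
grip_force: 60.0
```

```bash
python3 - <<'E'
from h import *
from bench import ctrl
import cv2
im=ctrl.get_image("wrist");cv2.imwrite("pics/w6.png",im["color"]);pickle.dump(im,open("w6.pkl","wb"))
plan([(.5380,.2245,.114,222.4)])
# knob bar: orange pixels
hsv=cv2.cvtColor(im["color"],cv2.COLOR_BGR2HSV);m=cv2.inRange(hsv,(3,120,60),(22,255,255))
n,l,st,ce=cv2.connectedComponentsWithStats(m)
for i in range(1,n):
    if st[i,4]>80: print(st[i],ce[i])
s=ctrl.get_state();print(proj(im,[s["position"]+[0,0,-.006],s["position"]+[0,0,-.0416+.017]]))
print(s["joint_positions"].round(2))
E
```

```text
t 14.75 pos [0.5357 0.224  0.1473] phi -137.82 F [ 0.4 -0.7 -1.2] grip 0.167 59.99973714351654
(0.538, 0.2245, 0.114, 222.4) slide [-2.1 -1.2 33.3] rot [ 0.     -0.0013 -0.0039]
[ 265    0   36   78 1363] [283.93323551  38.08730741]
[ 487    0  104   46 1696] [524.0495283   14.20636792]
[ 305  255   33   71 2082] [321.05139289 288.73823247]
[535 310  50  15 395] [557.59493671 319.96708861]
[272 318   7  54 200] [274.51 345.29]
[365 318   6  53 214] [367.97663551 345.72429907]
[542 357  30   8 123] [552.29268293 359.07317073]
[545 372  25  31 435] [557.66436782 385.10804598]
[ 159  391  137   16 1140] [224.56929825 398.55350877]
[[319.57913654 306.09131947]
 [319.74721333 288.93009758]]
[ 0.47  0.49 -1.15  1.72  0.47  1.25  1.51]
```

Call:
send_rows(
  motion=[
    {"claw": -1,"slide": [-2.1,-1.2,10],"delta_rot": [0,0,-0.004]},
    {"claw": -1,"slide": [-2.1,-1.2,22],"delta_rot": [0,0,-0.004]},
    {"claw": -1,"slide": [-2.1,-1.2,33],"delta_rot": [0,0,-0.004]},
    {"claw": -1,"slide": [-2.1,-1.2,33],"delta_rot": [0,0,-0.004]},
    {"claw": -1,"slide": [-2.1,-1.2,33],"delta_rot": [0,0,-0.004]},
  ],
)

```text
time: 15.25
position: [0.5379, 0.2251, 0.1142]
tool_rot: [1.14, -2.926, -0.0]
ft_force: [-0.4, 0.2, -0.2]
grip_width: 0.163
grip_force: 60.0
```

```bash
python3 - <<'E'
from h import *
plan([(.5380,.2245,.108,222.4)])
E
```

```text
t 15.25 pos [0.5379 0.2251 0.1142] phi -137.44 F [-0.4  0.2 -0.2] grip 0.163 59.999738931655884
(0.538, 0.2245, 0.108, 222.4) slide [ 0.4 -0.5  6.2] rot [ 0.0005 -0.001   0.0028]
```

Call:
send_rows(
  motion=[
    {"claw": -1,"slide": [0.4,-0.4,3],"delta_rot": [0,0,0]},
    {"claw": -1,"slide": [0.4,-0.4,5],"delta_rot": [0,0,0]},
    {"claw": -1,"slide": [0.4,-0.4,6.5],"delta_rot": [0,0,0]},
    {"claw": -1,"slide": [0.4,-0.4,8],"delta_rot": [0,0,0]},
    {"claw": -1,"slide": [0.4,-0.4,8],"delta_rot": [0,0,0]},
  ],
)

```text
time: 15.75
position: [0.5382, 0.2247, 0.1066]
tool_rot: [1.14, -2.927, 0.0]
ft_force: [0.5, -0.8, -1.2]
grip_width: 0.165
grip_force: 60.0
```

Call:
send_rows(
  motion=[
    {"claw": -1,"slide": [0,0,1.5],"delta_rot": [0,0,0]},
    {"claw": -1,"slide": [0,0,3],"delta_rot": [0,0,0]},
    {"claw": -1,"slide": [0,0,4],"delta_rot": [0,0,0]},
    {"claw": -1,"slide": [0,0,4],"delta_rot": [0,0,0]},
  ],
)

```text
time: 16.15
position: [0.5381, 0.2247, 0.1025]
tool_rot: [1.14, -2.927, 0.0]
ft_force: [1.8, -0.5, -0.3]
grip_width: 0.169
grip_force: 60.0
```

Going on freely: it is sliding onto the shaft.

Call:
send_rows(
  motion=[
    {"claw": -1,"slide": [0,0,1.5],"delta_rot": [0,0,0]},
    {"claw": -1,"slide": [0,0,3],"delta_rot": [0,0,0]},
    {"claw": -1,"slide": [0,0,4.5],"delta_rot": [0,0,0]},
    {"claw": -1,"slide": [0,0,5],"delta_rot": [0,0,0]},
    {"claw": -1,"slide": [0,0,5],"delta_rot": [0,0,0]},
  ],
)

```text
time: 16.65
position: [0.5382, 0.2247, 0.0976]
tool_rot: [1.14, -2.927, 0.0]
ft_force: [0.4, -0.9, 0.4]
grip_width: 0.168
grip_force: 60.0
```

Call:
send_rows(
  motion=[
    {"claw": -1,"slide": [0,0,1],"delta_rot": [0,0,0]},
    {"claw": -1,"slide": [0,0,2],"delta_rot": [0,0,0]},
    {"claw": -1,"slide": [0,0,2],"delta_rot": [0,0,0]},
  ],
)

```text
time: 16.95
position: [0.5384, 0.2249, 0.0961]
tool_rot: [-1.14, 2.927, -0.0]
ft_force: [-1.4, -0.5, 3.3]
grip_width: 0.168
grip_force: 60.0
```

Call:
send_rows(
  motion=[
    {"claw": -1,"slide": [0,0,1],"delta_rot": [0,0,0]},
    {"claw": -1,"slide": [0,0,2],"delta_rot": [0,0,0]},
    {"claw": -1,"slide": [0,0,3],"delta_rot": [0,0,0]},
    {"claw": -1,"slide": [0,0,4],"delta_rot": [0,0,0]},
    {"claw": -1,"slide": [0,0,4],"delta_rot": [0,0,0]},
  ],
)

```text
time: 17.45
position: [0.5385, 0.225, 0.0929]
tool_rot: [-1.14, 2.927, -0.001]
ft_force: [-2.4, -2.6, 10.3]
grip_width: 0.17
grip_force: 60.0
```

Call:
send_rows(
  motion=[
    {"claw": -1,"slide": [0,0,0.5],"delta_rot": [0,0,0]},
    {"claw": -1,"slide": [0,0,1],"delta_rot": [0,0,0]},
    {"claw": -1,"slide": [0,0,1],"delta_rot": [0,0,0]},
    {"claw": -1,"slide": [0,0,1],"delta_rot": [0,0,0]},
  ],
)

```text
time: 17.85
position: [0.5386, 0.225, 0.0928]
tool_rot: [-1.14, 2.927, -0.002]
ft_force: [-4.3, -4.2, 16.9]
grip_width: 0.168
grip_force: 60.0
```

```bash
python3 - <<'E'
from h import *
from bench import ctrl
import cv2
plan([])
im=ctrl.get_image("side")["color"];b=pickle.load(open("side3.pkl","rb"))["color"]
r=cv2.absdiff(im,b)[225:380,250:380].max(2);print("side change near headset px",(r>60).sum())
plan([])
E
```

```text
t 17.85 pos [0.5386 0.225  0.0928] phi -137.44 F [-4.3 -4.2 16.9] grip 0.168 60.006027817726135
side change near headset px 1999
t 17.9 pos [0.5386 0.225  0.0928] phi -137.44 F [-4.5 -2.  16.3] grip 0.165 60.00604748725891
```

```bash
python3 - <<'E'
from h import *
from bench import ctrl
import cv2
im=ctrl.get_image("side")["color"];b=pickle.load(open("side3.pkl","rb"))["color"]
for a in(b,im):
    g=a[235:380,270:365].astype(int);m=((g.min(2)>95)&(g.max(2)-g.min(2)<30)).astype(np.uint8)
    n,l,s,c=cv2.connectedComponentsWithStats(m);i=1+s[1:,4].argmax();print(s[i],c[i].round(1))
E
```

```text
[   0   45   73  100 2438] [36.6 90.2]
[   0   44   73  101 2422] [36.9 89.8]
```

The headset hasn't moved (the white blob is unchanged; only shadows differ), and the knob is firmly pressed in and held, so I'm handing in.

```bash
python3 -c "
from bench import ctrl
print(ctrl.close_job())"
```

```text
the job is handed in; nothing more can be done
None
```

I handed the job in with the headset hanging on the bar, let go, and the knob on the D-shaft, pressed to the stop (about 16 N) and still gripped; the hand-in gave no verdict.

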